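# Pour the hazelnuts into the wide bowl

## Task

Pick up the steel beaker with the hazelnuts, hold it low over the wide white bowl and tip it so that all five nuts end up in that bowl. Then stand the empty beaker upright on the worktop and let go. Leave both bowls standing where they are.

Things in the scene. Friction and masses are not known exactly. Their poses are not given: they have to be found in the camera images.
- cup: Double-walled steel beaker without handle, loose, about 0.18 kg, holding five hazelnuts at the start. Round; outside straight, 62 mm diameter, 70 mm high; inside tapered, 58 mm across at the rim, 42 mm at the floor, which is 6 mm above the underside. Origin: centre of the underside; z points up out of the mouth. Stands upright at the start; can be gripped across its diameter in any direction.
- bowl: The wide white ceramic bowl, open, loose, about 0.45 kg, empty at the start: 150 mm across the rim, 55 mm high, wall 5 mm. Origin: centre of the underside; z up.
- small_bowl: The small white ceramic bowl, a bystander, loose, empty: 92 mm across the rim, 42 mm high. Origin: centre of the underside; z up. It and the wide bowl may stand in either of two places.
- nut0_center (a point): Centre of hazelnut 1 of five alike: brown, in its shell, nearly round, 15 mm thick and 16 mm long, 10 g; lies in the beaker at the start and rolls out once the beaker is tipped to a little past level (about 100 degrees).
- nut1_center (a point): Centre of hazelnut 2 of five alike: brown, in its shell, nearly round, 15 mm thick and 16 mm long, 10 g; lies in the beaker at the start and rolls out once the beaker is tipped to a little past level (about 100 degrees).
- nut2_center (a point): Centre of hazelnut 3 of five alike: brown, in its shell, nearly round, 15 mm thick and 16 mm long, 10 g; lies in the beaker at the start and rolls out once the beaker is tipped to a little past level (about 100 degrees).
- nut3_center (a point): Centre of hazelnut 4 of five alike: brown, in its shell, nearly round, 15 mm thick and 16 mm long, 10 g; lies in the beaker at the start and rolls out once the beaker is tipped to a little past level (about 100 degrees).
- nut4_center (a point): Centre of hazelnut 5 of five alike: brown, in its shell, nearly round, 15 mm thick and 16 mm long, 10 g; lies in the beaker at the start and rolls out once the beaker is tipped to a little past level (about 100 degrees).
- cup_rim (a point): Centre of the beaker's mouth, 70 mm above its underside.
There are look-alikes about, which are no part of the job. What is shaped like the cup but blue or purple is not meant.

How it is judged:
By the outcome, as a careful person would: the job done as asked, in the order asked, and still so for the second after the job is handed in, with the robot touching nothing.
It also fails if it takes over 56 s, if anything falls off the work surface, if the arm or the gripper's body presses on something with over 40 N, if the wrist force passes 120 N, or if a joint passes its speed limit or range.

## Robot

A 6-joint arm with a two-finger parallel gripper is mounted at the origin on a cart in front of the work surface, level with it; the furniture and walls round the work are solid. World frame = base frame: x ahead of the robot, y to its left, z up, the work surface at z = 0. Lengths are in m, angles in rad, forces in N, time in s.
With the tool pointing down it reaches from about 0.3 to 0.75 m from the base axis. Payload 8.5 kg.
Tool frame: the origin (TCP) lies at the very end of the fingers, on their centre line; the grasp point (between the pads) lies bot.grasp_offset behind it (bot.grasp_offset is the distance from the TCP to the grasp point, in m); z points along the fingers, y is the line along which they close (so a half turn about z gives the same grasp; the last joint's range is limited). The gripper opens to 85 mm and grips with 20 to 120 N. Pads are 22 mm wide; open, the fingers measure 114 mm over their backs; the gripper's body (76 mm by 85 mm) begins 54 mm behind the grasp point. The pads swing forward as they close: fully open they stand 13 mm farther back than shut.
Start: joints at [0.933, 0.381, 1.297, -0, 1.464, -0.215], TCP at [0.226, 0.502, 0.231] pointing down, gripper open.
Joint ranges: [-3.11, 3.11], [-0.89, 2.33], [0.22, 2.48], [-1.42, 4.56], [0.17, 2.85], [-2.88, 2.88]. Speed limits (rad/s): [2.39, 2.39, 3.14, 3.14, 3.14, 3.14].

## Interface

Orientations are given as a unit quaternion [w, x, y, z].
In Python, from bench import telemetry, vision, bot gives the robot as it stands.
- The arm moves only by the shell command python3 -m handwheel 'ROWS' [FORCE]. ROWS is JSON, one flat list of numbers, 7 for each row, row after row: the shift along the tool's x, y, z in mm, then the turn, a rotation vector about the tool's x, y, z in rad, then the opening in per cent of the stroke, from 0 (shut) to 100 (fully open). A call has 1 to 12 rows; each row is the pose to reach, as a shift and turn from the pose commanded when the call began, along the tool's axes at that moment; what a row does not reach only later rows make up. A row lasts 1/10 s, in which the tool goes at most 50 mm and 8.59 degrees, less where a joint would pass 70% of its speed; a pose out of reach is approached as far as the arm can. A call with a gripper value outside its range is refused whole. The fingers move at their own pace and stop on an object; FORCE is the grip in N (left out, the last holds). Time passes only in rows, so rows that repeat a pose let the fingers close. It gives the time, the measured TCP pose, the force, the opening and the grip force at its end, in the units of the state.
- telemetry.observe(): the state, without advancing time (a new reading comes with each control period).
- vision.get_image(name): name is "scene" or "top" or "wrist"; returns a dict with "pixels" (420x560x3 uint8, blue, green, red), "fx", "fy", "cx", "cy" (pixels), "pose" (4x4, takes a point from camera to world coordinates). Camera axes: x right, y down, z forward; pixel columns grow to the right and rows downward; lengths in m; the calibration is good to about 2 mm. A picture is of the moment at which its call begins. There is no depth.
- bot.hand_in(): hands the job in; it is judged then, once.
The state is a dict: "time": time; "joints": joint angles; "joint_vel": joint speeds; "joint_torque": joint torques, N m; "tcp_pos": TCP position; "ee_rot": TCP orientation; "contact_force": force on the tool from outside, world axes, zero at the start; "ft_torque": the same for the moment, N m; "opening": finger opening in m; "gripper_force": force on a finger pad.
Only numpy, scipy, OpenCV 4.12 (cv2) and the standard library are available. Lean on these libraries where they do the work, as an engineer would, in place of code of your own. Each camera call takes 0.05 s, during which the arm holds its last target. There are 200 camera calls.

## Working session

There is one attempt and no reset: what is moved stays moved. The work goes in short steps, Python scripts to look and compute and a shell command to move; the robot and the scene stay as the last step left them, time stands still between calls to the robot, and variables do not carry over. Pictures are saved under pics/ and viewed, at most 11 in all, crops included, and the job is handed in when it is done.

```bash
mkdir -p pics; ls; python3 - <<'E'
from bench import telemetry, vision, bot
import cv2,numpy as np
print(bot.grasp_offset); s=telemetry.observe(); print(s['tcp_pos'],s['ee_rot'],s['opening'],s['time'])
for n in("scene","top"):
    d=vision.get_image(n); cv2.imwrite(f"pics/{n}0.png",d["pixels"]); print(n,d["fx"],d["cx"],d["cy"],np.round(d["pose"],3).tolist())
E
```

```text
pics
0.0187
[0.22549223 0.50132292 0.23069162] [-3.17775357e-04  2.09823419e-01  9.77738999e-01 -6.94376493e-04] 0.08552115122341696 0.0
scene 500.1699758201351 277.4716835668804 208.17026684055975 [[0.844, -0.252, 0.474, -0.154], [-0.536, -0.438, 0.721, -0.911], [0.026, -0.863, -0.505, 0.736], [0.0, 0.0, 0.0, 1.0]]
top 396.68636765109306 280.0762956678255 204.40524883487444 [[-0.006, -0.994, 0.11, 0.381], [-1.0, 0.007, 0.007, 0.035], [-0.007, -0.11, -0.994, 1.122], [0.0, 0.0, 0.0, 1.0]]
```

View pics/scene0.png

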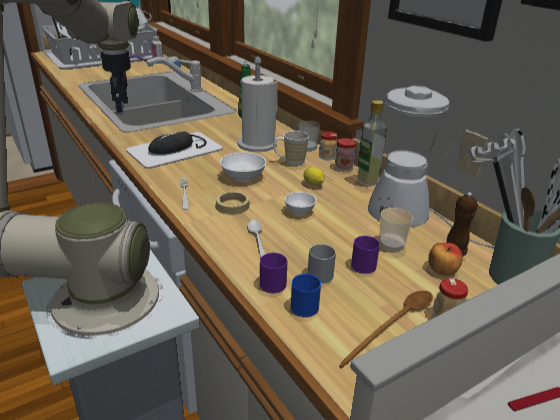

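View pics/top0.png

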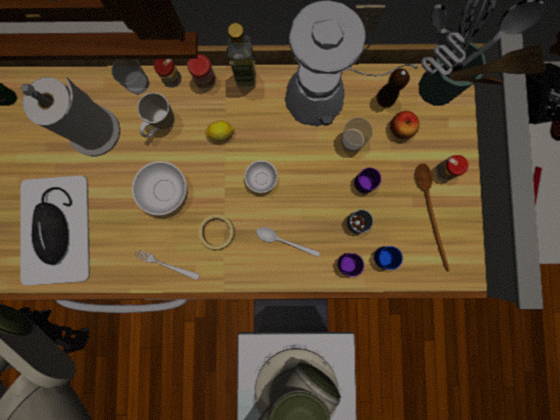

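The top view shows what could be taken for the beaker: the grey beaker with nuts (359,222), purple beakers (368,181) and (350,265), the blue beaker (388,258) and a glass (355,137). I choose the grey one holding nuts. The wide bowl is at (160,189) and the small bowl at (261,178). Next I measure positions and take one close crop.

```bash
cat > h.py <<'E'
from bench import telemetry, vision, bot
import cv2,numpy as np
def ray(d,u,v,z):
    P=np.array(d["pose"]); r=P[:3,:3]@[(u-d["cx"])/d["fx"],(v-d["cy"])/d["fy"],1]
    return P[:3,3]+r*(z-P[2,3])/r[2]
def proj(d,p):
    P=np.array(d["pose"]); q=P[:3,:3].T@(np.array(p)-P[:3,3]); return d["cx"]+d["fx"]*q[0]/q[2], d["cy"]+d["fy"]*q[1]/q[2]
def circ(d,c,r,z):
    return np.array([proj(d,[c[0]+r*np.cos(a),c[1]+r*np.sin(a),z]) for a in np.linspace(0,6.2832,40)])
E
python3 - <<'E'
from h import *
d=vision.get_image("top"); im=d["pixels"]; hsv=cv2.cvtColor(im,cv2.COLOR_BGR2HSV)
m=cv2.morphologyEx(((hsv[...,1]<60)&(hsv[...,2]>60)).astype(np.uint8),cv2.MORPH_OPEN,np.ones((3,3)))
for n,u,v,w,z in(("bowl",160,189,34,.055),("small",261,178,22,.042),("cup",359,222,16,.07)):
    mm=np.zeros_like(m); mm[v-w:v+w,u-w:u+w]=m[v-w:v+w,u-w:u+w]
    c=max(cv2.findContours(mm,0,2)[0],key=cv2.contourArea); e=cv2.fitEllipse(cv2.convexHull(c)); p=ray(d,*e[0],z)
    print(n,e,p.round(3),"diam",np.array(e[1])/d["fx"]*(1.122-z))
for n,u,v in(("purpA",368,181),("purpB",350,265),("blue",388,258),("steel",359,222),("glass",355,137)): print(n,ray(d,u,v,.07).round(3))
# overlays
s=6; k=cv2.resize(im[160:290,300:420],None,fx=s,fy=s,interpolation=2)[:600]
cv2.imwrite("pics/crop.png",cv2.resize(im[165:285,310:430],(600,600),interpolation=cv2.INTER_CUBIC))
E
```

```text
bowl ((158.8711395263672, 187.88490295410156), (53.327781677246094, 54.80661392211914), 52.45912170410156) [0.547 0.372 0.055] diam [0.14344013 0.14741786]
small ((260.4855041503906, 176.3740997314453), (32.20372772216797, 32.644710540771484), 67.30999755859375) [0.579 0.096 0.042] diam [0.08767638 0.08887698]
cup ((357.5, 222.0), (4.769696235656738, 5.507570743560791), 90.0) [ 0.45  -0.163  0.07 ] diam [0.01264909 0.01460591]
purpA [ 0.559 -0.194  0.07 ]
purpB [ 0.337 -0.14   0.07 ]
blue [ 0.354 -0.24   0.07 ]
steel [ 0.45  -0.167  0.07 ]
glass [ 0.681 -0.163  0.07 ]
```

View pics/crop.png

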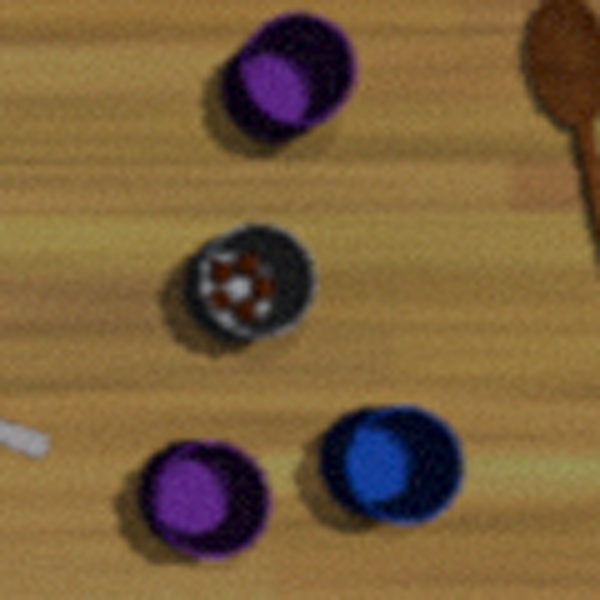

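The crop confirms the steel beaker with five nuts. Its rim centre is at crop (258,281), i.e. pixel (361.6,221.2). The purple neighbours are about 0.11 m away on the +x and −x sides, so I'll close the fingers roughly along y.

```bash
cat >> h.py <<'E'
from scipy.spatial.transform import Rotation as R
def cur():
    s=telemetry.observe(); q=s["ee_rot"]; return s,np.array(s["tcp_pos"]),R.from_quat([q[1],q[2],q[3],q[0]])
def down(yang,pitch=0):
    "tool down, tool y at world angle yang (deg), then turned about tool y by pitch (deg)"
    a=np.radians(yang); y=np.array([np.cos(a),np.sin(a),0]); z=np.array([0,0,-1.])
    return R.from_matrix(np.c_[np.cross(y,z),y,z])*R.from_euler('y',pitch,degrees=True)
def rel(p,r):
    s,p0,r0=cur(); print("t",s["time"],"rel mm",(r0.inv().apply(np.array(p)-p0)*1000).round(1),"rotvec",(r0.inv()*r).as_rotvec().round(3),"joints",np.round(s["joints"],2))
E
python3 - <<'E'
from h import *
d=vision.get_image("top"); print(ray(d,361.6,221.2,.07).round(3))
rel([.452,-.174,.20],down(78))
E
```

```text
[ 0.452 -0.174  0.07 ]
t 0.2 rel mm [-483.7 -523.    31.3] rotvec [-0.001 -0.    -0.213] joints [ 0.93  0.38  1.3   0.    1.46 -0.22]
```

```bash
python3 -m handwheel '[-484,-523,31,0,0,-0.21,100,-484,-523,31,0,0,-0.21,100,-484,-523,31,0,0,-0.21,100,-484,-523,31,0,0,-0.21,100,-484,-523,31,0,0,-0.21,100,-484,-523,31,0,0,-0.21,100,-484,-523,31,0,0,-0.21,100,-484,-523,31,0,0,-0.21,100,-484,-523,31,0,0,-0.21,100,-484,-523,31,0,0,-0.21,100,-484,-523,31,0,0,-0.21,100,-484,-523,31,0,0,-0.21,100]' 40; python3 -c "
from h import *
rel([.452,-.174,.20],down(78))"
```

```text
time: 1.4
tcp_pos: [0.4158, -0.0667, 0.2054]
ee_rot: [0.0, 0.106, 0.994, 0.0]
contact_force: [-0.2, 0.9, -0.3]
opening: 0.0856
gripper_force: 0.0
t 1.4 rel mm [-58.1 -97.3   5.4] rotvec [ 0.     0.    -0.004] joints [-0.44  0.18  1.67  0.    1.29 -1.8 ]
```

```bash
python3 -m handwheel '[-58,-97,5,0,0,0,100,-58,-97,5,0,0,0,100,-58,-97,5,0,0,0,100,-58,-97,5,0,0,0,100,-58,-97,5,0,0,0,100]' ; python3 -c "
from h import *
rel([.452,-.174,.20],down(78))
d=vision.get_image('wrist'); im=d['pixels'].copy(); print(proj(d,[.452,-.174,.07]))
cv2.polylines(im,[np.int32(circ(d,[.452,-.174],.031,.07))],True,(0,255,0))
cv2.imwrite('pics/w1.png',im)"
```

```text
time: 1.9
tcp_pos: [0.4515, -0.1705, 0.2002]
ee_rot: [-0.0, 0.106, 0.994, 0.0]
contact_force: [-0.4, 0.0, -0.8]
opening: 0.0853
gripper_force: 0.0
t 1.9 rel mm [-1.2 -3.3  0.2] rotvec [ 0.001 -0.001 -0.003] joints [-0.61  0.29  1.53  0.    1.32 -1.97]
(np.float64(271.47838536005077), np.float64(200.04351572466075))
```

View pics/w1.png

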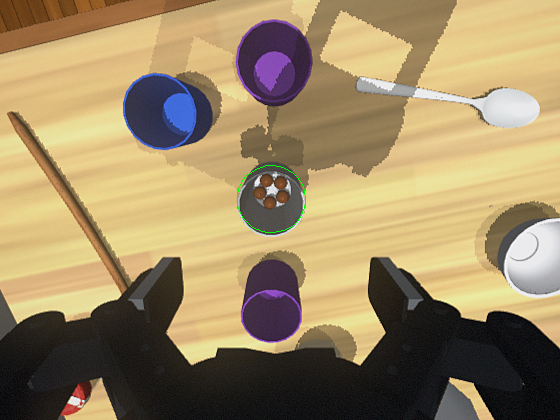

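The green circle drawn from my estimate (centre 271,200) sits on the steel beaker's rim in the wrist view, with five nuts inside. Next I tilt the tool 15° and check which way joint 4 goes.

```bash
python3 -m handwheel '[0,-3,0,0,-0.26,0,100,0,-3,0,0,-0.26,0,100,0,-3,0,0,-0.26,0,100,0,-3,0,0,-0.26,0,100]' ; python3 -c "
from h import *
r=down(78,-15); g=np.array([.452,-.174,.045]); z=r.apply([0,0,1]); print(z)
rel(g+.0187*z-.08*z,r);rel(g+.0187*z,r)"
```

```text
time: 2.35
tcp_pos: [0.4511, -0.1736, 0.201]
ee_rot: [0.128, 0.105, 0.986, -0.014]
contact_force: [0.2, -0.1, -0.2]
opening: 0.0851
gripper_force: 0.0
[ 0.25316323 -0.05381151 -0.96592583]
t 2.35 rel mm [39.2 -0.3 89.7] rotvec [-0.001 -0.003 -0.002] joints [-0.68  0.19  1.7   0.13  1.02 -2.09]
t 2.35 rel mm [ 38.9  -0.2 169.7] rotvec [-0.001 -0.003 -0.002] joints [-0.68  0.19  1.7   0.13  1.02 -2.09]
```

```bash
python3 -m handwheel '[39,0,60,0,0,0,100,39,0,90,0,0,0,100,39,0,110,0,0,0,100,39,0,130,0,0,0,100,39,0,150,0,0,0,100,39,0,170,0,0,0,100,39,0,170,0,0,0,100,39,0,170,0,0,0,100,39,0,170,0,0,0,45,39,0,170,0,0,0,45,39,0,170,0,0,0,45,39,0,170,0,0,0,45]' 40
```

```text
time: 3.55
tcp_pos: [0.4575, -0.1759, 0.0273]
ee_rot: [0.13, 0.105, 0.986, -0.014]
contact_force: [-2.4, 0.6, 6.3]
opening: 0.0614
gripper_force: 42.0
```

```bash
python3 -m handwheel '[0,0,0,0,0,0,30,0,0,0,0,0,0,30,0,0,0,0,0,0,30,0,0,0,0,0,0,30,0,0,0,0,0,0,30]' 40; python3 -c "
from h import *
r=down(78,-15)
s,p,_=cur(); rel(p+[0,0,.15],r)
p2=np.array([.547,.372,.30]); rel([.5,.1,.25],down(56,-15)); print(s['joints'])"
```

```text
time: 4.05
tcp_pos: [0.4575, -0.1759, 0.0273]
ee_rot: [0.13, 0.105, 0.986, -0.014]
contact_force: [-1.7, 1.0, 6.1]
opening: 0.0615
gripper_force: 42.0
t 4.05 rel mm [-3.880e+01 -1.000e-01 -1.449e+02] rotvec [-0.002  0.    -0.003] joints [-0.67  0.48  1.93  0.24  0.51 -2.22]
t 4.05 rel mm [ -41.6  278.5 -219.6] rotvec [0.098 0.    0.368] joints [-0.67  0.48  1.93  0.24  0.51 -2.22]
[-0.67136246  0.48336656  1.92537701  0.23623329  0.50856648 -2.22318701]
```

```bash
python3 -m handwheel '[-8,0,-30,0,0,0,30,-16,0,-60,0,0,0,30,-24,0,-90,0,0,0,30,-32,0,-120,0,0,0,30,-39,0,-145,0,0,0,30,-39,0,-145,0,0,0,30,-39,0,-145,0,0,0,30]'; python3 -c "
from h import *
d=vision.get_image('wrist'); cv2.imwrite('pics/w2.png',d['pixels'])
rel([.5,.10,.22],down(55,-15)); rel([.52,.25,.22],down(45,-15));rel([.53,.30,.22],down(40,-15))"
```

```text
time: 4.75
tcp_pos: [0.4571, -0.1755, 0.1762]
ee_rot: [0.129, 0.105, 0.986, -0.014]
contact_force: [-0.8, 0.4, -2.4]
opening: 0.0613
gripper_force: 45.1
t 4.8 rel mm [  4.1 278.3 -47.1] rotvec [ 0.103 -0.003  0.384] joints [-0.67  0.23  1.73  0.14  0.95 -2.1 ]
t 4.8 rel mm [ 15.9 429.1 -50.1] rotvec [ 0.148 -0.003  0.553] joints [-0.67  0.23  1.73  0.14  0.95 -2.1 ]
t 4.8 rel mm [ 16.7 480.1 -50.2] rotvec [ 0.17  -0.003  0.637] joints [-0.67  0.23  1.73  0.14  0.95 -2.1 ]
```

View pics/w2.png

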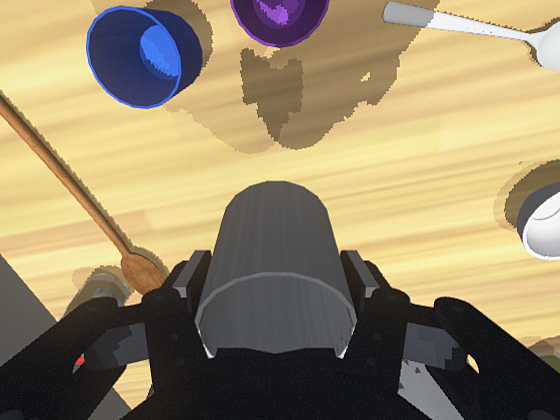

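```bash
python3 -m handwheel '[1,30,-10,0.01,0,0.04,30,2,70,-20,0.03,0,0.1,30,3,110,-30,0.05,0,0.17,30,4,150,-40,0.06,0,0.22,30,6,190,-47,0.08,0,0.27,30,8,230,-47,0.09,0,0.32,30,10,270,-48,0.1,0,0.37,30,11,310,-48,0.11,0,0.42,30,12,350,-49,0.12,0,0.46,30,14,390,-50,0.14,0,0.51,30,16,425,-50,0.15,0,0.55,30,16,429,-50,0.15,0,0.55,30]'; cat >> h.py <<'E'
# cup in tool (grasp): cup upright at (.452,-.174,0) with TCP (.4575,-.1759,.0273)
r0=R.from_quat([.105,.986,-.014,.130]); CUP=r0.inv().apply(np.array([.452,-.174,0])-[.4575,-.1759,.0273])
UP=r0.inv().apply([0,0,1])
def tcp_for_cup(base,r): return np.array(base)-r.apply(CUP)
def tcp_for_rim(rim,r): return np.array(rim)-r.apply(CUP+.07*UP)
E
python3 -c "
from h import *
print(CUP,UP)
d=vision.get_image('wrist'); s,p,r=cur(); print('cam in tool',r.inv().apply(np.array(d['pose'])[:3,3]-p).round(3))
for a in (0,45,90):
  rr=down(34,a-15); rel(tcp_for_rim([.547,.372,.22],rr),rr)
"
```

```text
time: 6.0
tcp_pos: [0.5201, 0.2529, 0.2178]
ee_rot: [0.118, 0.377, 0.917, -0.052]
contact_force: [-0.3, -1.0, -2.0]
opening: 0.0611
gripper_force: 45.2
[0.01265594 0.0007073  0.02486919] [-2.59217828e-01 -3.07902395e-04 -9.65818835e-01]
cam in tool [ 0.068  0.001 -0.143]
t 6.05 rel mm [ 68.2 103.1  23.3] rotvec [ 0.045 -0.002  0.193] joints [ 0.35  0.42  1.31 -0.24  1.32 -0.39]
t 6.05 rel mm [ 96.3 109.3   7.1] rotvec [-0.033  0.781  0.2  ] joints [ 0.35  0.42  1.31 -0.24  1.32 -0.39]
t 6.05 rel mm [104.7 112.3 -24.7] rotvec [-0.116  1.563  0.186] joints [ 0.35  0.42  1.31 -0.24  1.32 -0.39]
```

```bash
python3 -c "
from h import *
for a in (0,60):
  rr=down(25,a-15); rel(tcp_for_rim([.547,.372,.20],rr),rr)
d=vision.get_image('top'); cv2.imwrite('pics/t2.png',d['pixels'])
print('lemon',ray(d,220,131,.025).round(3))
"
```

```text
t 6.05 rel mm [ 73.7 102.4  42.5] rotvec [ 0.085 -0.002  0.344] joints [ 0.35  0.42  1.31 -0.24  1.32 -0.39]
t 6.05 rel mm [105.6 116.1  17. ] rotvec [-0.103  1.034  0.357] joints [ 0.35  0.42  1.31 -0.24  1.32 -0.39]
lemon [0.714 0.212 0.025]
```

```bash
python3 -m handwheel '[37,51,21,0.04,0,0.17,30,74,102,42,0.09,0,0.34,30,78,104,39,0.06,0.13,0.35,30,82,106,36,0.04,0.26,0.35,30,86,108,33,0.01,0.39,0.35,30,90,110,30,-0.01,0.52,0.35,30,94,112,26,-0.04,0.65,0.35,30,98,114,23,-0.06,0.78,0.35,30,102,115,20,-0.08,0.91,0.36,30,106,116,17,-0.1,1.03,0.36,30,106,116,17,-0.1,1.03,0.36,30,106,116,17,-0.1,1.03,0.36,30]'; python3 -c "
from h import *
s,p,r=cur(); print('rim',(p+r.apply(CUP+.07*UP)).round(3),'up',r.apply(UP).round(2))
for a,z in ((60,.14),(80,.125),(105,.12)):
  rr=down(25,a-15); rel(tcp_for_rim([.547,.372,z],rr),rr)
d=vision.get_image('scene'); cv2.imwrite('pics/s3.png',d['pixels'])
"
```

```text
time: 7.3
tcp_pos: [0.5332, 0.3995, 0.1756]
ee_rot: [-0.319, 0.5, 0.779, 0.205]
contact_force: [-0.3, 0.1, -1.1]
opening: 0.0612
gripper_force: 45.3
rim [0.548 0.369 0.202] up [ 0.36 -0.78  0.51]
t 7.3 rel mm [-41.1   0.2  46.5] rotvec [ 0.005  0.009 -0.005] joints [ 0.19  0.66  1.18  0.75  1.54 -0.36]
t 7.3 rel mm [-37.4   0.1  52.7] rotvec [ 0.006  0.358 -0.004] joints [ 0.19  0.66  1.18  0.75  1.54 -0.36]
t 7.3 rel mm [-26.6   0.1  44.2] rotvec [ 0.007  0.794 -0.003] joints [ 0.19  0.66  1.18  0.75  1.54 -0.36]
```

View pics/s3.png

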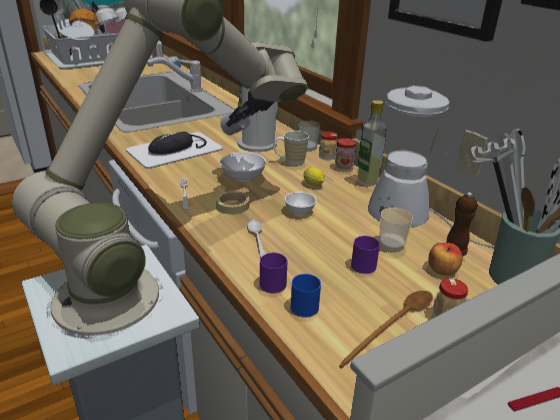

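The scene view shows the beaker held in the gripper at (245,115) above the wide bowl (243,165). The wrist housing is bulky at (285,80). I'll tip to 85° while still high, look, and lower only after that.

```bash
python3 -m handwheel '[-6,0,5,0,0.09,0,30,-12,0,10,0,0.18,0,30,-14,0,15,0,0.27,0,30,-14,0,18,0,0.36,0,30,-14,0,18,0,0.44,0,30,-14,0,18,0,0.44,0,30,-14,0,18,0,0.44,0,30]'; python3 -c "
from h import *
s,p,r=cur(); print('rim',(p+r.apply(CUP+.07*UP)).round(3),'up',r.apply(UP).round(2),'z',r.apply([0,0,1]).round(2))
for a,z in ((85,.125),(105,.12),(110,.12)):
  rr=down(25,a-15); rel(tcp_for_rim([.547,.372,z],rr),rr)
d=vision.get_image('scene'); cv2.imwrite('pics/s4.png',cv2.resize(d['pixels'][20:260,140:440],(750,600),interpolation=2))
"
```

```text
time: 8.05
tcp_pos: [0.5315, 0.4036, 0.1538]
ee_rot: [-0.481, 0.442, 0.691, 0.309]
contact_force: [0.7, -0.6, -1.6]
opening: 0.0612
gripper_force: 45.3
rim [0.55  0.366 0.164] up [ 0.42 -0.9   0.09] z [-0.39  0.85 -0.35]
t 8.05 rel mm [-33.6  -0.1  19.7] rotvec [ 0.005  0.005 -0.   ] joints [ 0.1   0.81  1.26  1.1   1.67 -0.58]
t 8.05 rel mm [-24.   -0.1  16.9] rotvec [0.005 0.354 0.001] joints [ 0.1   0.81  1.26  1.1   1.67 -0.58]
t 8.05 rel mm [-20.7  -0.1  15. ] rotvec [0.005 0.442 0.001] joints [ 0.1   0.81  1.26  1.1   1.67 -0.58]
```

View pics/s4.png

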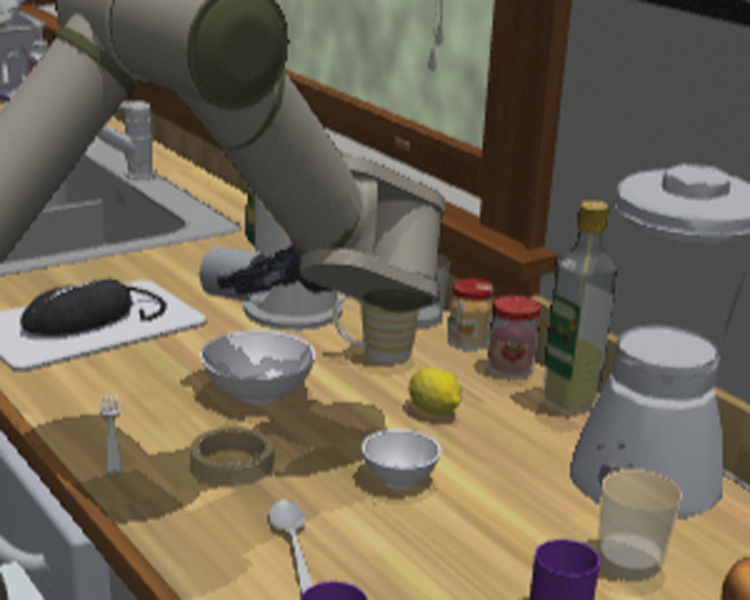

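```bash
python3 -c "
from h import *
s,p,r=cur(); d=vision.get_image('scene'); 
for L in (0,.1,.15,.2,.25,.3,.35):
  q=p-L*r.apply([0,0,1]); u=proj(d,q); print(L,q.round(3),'crop',np.round([(u[0]-140)*2.5,(u[1]-20)*2.5]))
for j in ('joints',): print(s[j])
P=np.array(d['pose']); print(P[:3,3])
"
```

```text
0 [0.532 0.404 0.154] crop [231. 274.]
0.1 [0.571 0.319 0.189] crop [292. 264.]
0.15 [0.59  0.276 0.206] crop [325. 258.]
0.2 [0.61  0.233 0.224] crop [359. 253.]
0.25 [0.629 0.191 0.241] crop [394. 247.]
0.3 [0.649 0.148 0.258] crop [431. 241.]
0.35 [0.669 0.105 0.276] crop [470. 235.]
[ 0.10423385  0.8084971   1.25762629  1.10344411  1.67092142 -0.58091754]
[-0.15401978 -0.91061632  0.73604997]
```

```bash
python3 -m handwheel '[-10,0,6,0,0,0,30,-20,0,12,0,0,0,30,-29,0,18,0,0,0,30,-26,0,17,0,0.09,0,30,-22,0,16,0,0.18,0,30,-19,0,15,0,0.26,0,30,-15,0,13,0,0.35,0,30,-15,0,13,0,0.35,0,30,-15,0,13,0,0.35,0,30,-15,0,13,0,0.35,0,30]'; python3 -c "
from h import *
s,p,r=cur(); print('rim',(p+r.apply(CUP+.07*UP)).round(3),'up',r.apply(UP).round(2),'z',r.apply([0,0,1]).round(2),np.round(s['joints'],2))
for a,z in ((105,.13),(112,.14),(118,.15)):
  rr=down(25,a-15); rel(tcp_for_rim([.547,.372,z],rr),rr)
d=vision.get_image('wrist'); cv2.imwrite('pics/w5.png',d['pixels'])
"
```

```text
time: 9.15
tcp_pos: [0.5287, 0.4099, 0.1352]
ee_rot: [-0.594, 0.382, 0.597, 0.381]
contact_force: [0.8, -0.3, -0.6]
opening: 0.0613
gripper_force: 45.4
rim [0.547 0.371 0.13 ] up [ 0.4  -0.88 -0.26] z [-0.42  0.91 -0.  ] [ 0.09  0.96  1.29  1.35  1.83 -0.71]
t 9.15 rel mm [ 0.3 -0.1  0.7] rotvec [0.005 0.003 0.002] joints [ 0.09  0.96  1.29  1.35  1.83 -0.71]
t 9.15 rel mm [15.4 -0.  -0.4] rotvec [0.005 0.125 0.002] joints [ 0.09  0.96  1.29  1.35  1.83 -0.71]
t 9.15 rel mm [29.7 -0.  -1.7] rotvec [0.005 0.23  0.002] joints [ 0.09  0.96  1.29  1.35  1.83 -0.71]
```

View pics/w5.png

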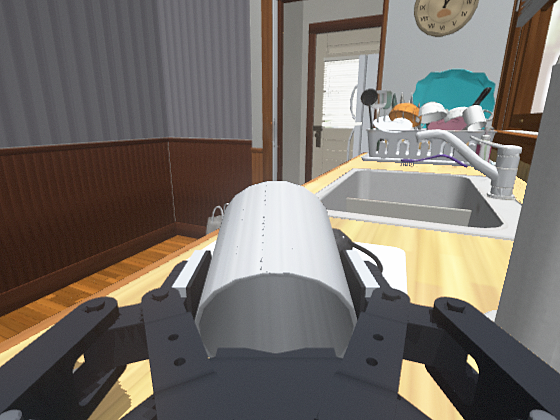

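The wrist view shows the beaker mouth at (275,310), but its lower edge is hidden, so I can't see the nuts. I'll tip further, hold, and count brown blobs in the bowl.

```bash
python3 -m handwheel '[8,0,0,0,0.06,0,30,15,0,0,0,0.12,0,30,22,0,-1,0,0.18,0,30,30,0,-2,0,0.23,0,30,30,0,-2,0,0.23,0,30,30,0,-2,0,0.23,0,30,30,0,-2,0,0.23,0,30,30,0,-2,0,0.23,0,30,30,0,-2,0,0.23,0,30]'; python3 -c "
from h import *
s,p,r=cur(); print('rim',(p+r.apply(CUP+.07*UP)).round(3),'up',r.apply(UP).round(2))
# back out: upright while rising
for a,z in ((118,.22),(60,.25),(0,.25)):
  rr=down(25,a-15); rel(tcp_for_rim([.547,.372,z],rr),rr)
for n in('scene','top'):
  d=vision.get_image(n); im=d['pixels']; u,v=map(int,proj(d,[.547,.372,.03])); w=36
  hsv=cv2.cvtColor(im[v-w:v+w,u-w:u+w],cv2.COLOR_BGR2HSV); m=((hsv[...,0]<14)&(hsv[...,1]>110)&(hsv[...,2]<150)).astype(np.uint8)
  k=cv2.connectedComponentsWithStats(m); print(n,u,v,k[2][1:,4].tolist(),(k[3][1:]+[u-w,v-w]).round().tolist())
"
```

```text
time: 10.1
tcp_pos: [0.5295, 0.4078, 0.1651]
ee_rot: [0.659, -0.335, -0.524, -0.423]
contact_force: [-0.4, -0.1, -2.2]
opening: 0.0614
gripper_force: 45.4
rim [0.547 0.371 0.15 ] up [ 0.37 -0.8  -0.47]
t 10.1 rel mm [67.9  0.1 16.3] rotvec [ 0.005 -0.002  0.002] joints [ 0.1   1.01  1.29  1.53  1.97 -0.7 ]
t 10.1 rel mm [58.3  0.1  7.6] rotvec [ 6.000e-03 -1.014e+00 -1.000e-03] joints [ 0.1   1.01  1.29  1.53  1.97 -0.7 ]
t 10.1 rel mm [ 51.4   0.3 -34.9] rotvec [ 0.006 -2.061 -0.004] joints [ 0.1   1.01  1.29  1.53  1.97 -0.7 ]
scene 241 168 [2] [[248.0, 169.0]]
top 161 189 [1, 1, 1, 1, 3, 1, 1, 1, 4] [[155.0, 157.0], [147.0, 170.0], [152.0, 170.0], [195.0, 176.0], [193.0, 180.0], [190.0, 181.0], [189.0, 185.0], [191.0, 185.0], [170.0, 188.0]]
```

```bash
python3 -c "
from h import *
a=vision.get_image('scene')['pixels'][100:210,190:320]; b=vision.get_image('top')['pixels'][135:245,100:230]
cv2.imwrite('pics/m6.png',cv2.resize(np.hstack([a,b]),(780,330),interpolation=cv2.INTER_CUBIC))
"
```

```text
(no output)
```

View pics/m6.png

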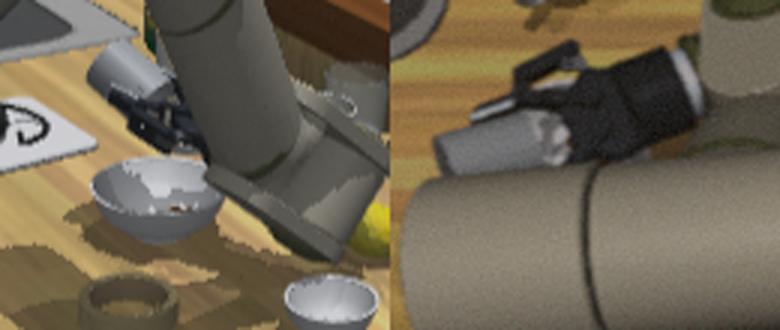

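Left: a brown nut shows inside the bowl, at about pixel (249,169) in the scene view. Right: the forearm hides the bowl in the top view. I'll tip a little more to be sure, then rise and bring the beaker upright.

```bash
python3 -m handwheel '[10,0,0,0,0.07,0,30,20,0,0,0,0.15,0,30,20,0,0,0,0.08,0,30,20,0,0,0,0.15,0,30,20,0,0,0,0.15,0,30,20,0,0,0,0.15,0,30,40,0,10,0,0.1,0,30,68,0,16,0,0,0,30,67,0,15,0,-0.13,0,30,66,0,14,0,-0.26,0,30,65,0,13,0,-0.39,0,30,64,0,12,0,-0.52,0,30]'; python3 -c "
from h import *
for a,z in ((60,.25),(0,.25)):
  rr=down(25,a-15); rel(tcp_for_rim([.547,.372,z],rr),rr)"
```

```text
time: 11.5
tcp_pos: [0.5311, 0.4044, 0.2303]
ee_rot: [-0.5, 0.434, 0.677, 0.322]
contact_force: [0.2, 0.3, -1.5]
opening: 0.0612
gripper_force: 45.3
t 11.5 rel mm [-6.9  0.   0.1] rotvec [ 0.007 -0.488 -0.002] joints [ 0.1   0.73  1.21  1.17  1.75 -0.46]
t 11.5 rel mm [-34.3   0.3 -33.2] rotvec [ 0.005 -1.535 -0.006] joints [ 0.1   0.73  1.21  1.17  1.75 -0.46]
```

```bash
python3 -m handwheel '[-2,0,0,0,-0.13,0,30,-4,0,0,0,-0.26,0,30,-6,0,0,0,-0.39,0,30,-8,0,-1,0,-0.52,0,30,-12,0,-5,0,-0.65,0,30,-16,0,-10,0,-0.78,0,30,-20,0,-14,0,-0.91,0,30,-23,0,-18,0,-1.04,0,30,-26,0,-22,0,-1.17,0,30,-29,0,-26,0,-1.3,0,30,-32,0,-30,0,-1.43,0,30,-34,0,-33,0,-1.535,0,30]'; cat > nuts.py <<'E'
from h import *
for n in('scene','top'):
  d=vision.get_image(n); im=d['pixels']; u,v=map(int,proj(d,[.547,.372,.03])); w=32
  hsv=cv2.cvtColor(im[v-w:v+w,u-w:u+w],cv2.COLOR_BGR2HSV); m=((hsv[...,0]<16)&(hsv[...,1]>110)&(hsv[...,2]<170)).astype(np.uint8)
  k=cv2.connectedComponentsWithStats(m); i=[j for j in range(1,k[0]) if k[2][j,4]>5]
  print(n,u,v,[(int(k[2][j,4]),(k[3][j]+[u-w,v-w]).round().tolist()) for j in i])
E
python3 -c "
import nuts
from h import *
s,p,r=cur(); print('base',(p+r.apply(CUP)).round(3),'up',r.apply(UP).round(3))
for x,y,z,a in ((.52,.2,.19,50),(.50,-.03,.15,78)):
  rr=down(a,-15); rel(tcp_for_cup([x,y,z],rr),rr)"
```

```text
time: 12.7
tcp_pos: [0.5478, 0.3677, 0.2078]
ee_rot: [0.11, 0.535, 0.835, -0.069]
contact_force: [0.3, 0.1, -1.5]
opening: 0.0613
gripper_force: 45.2
scene 241 168 []
top 161 189 [(40, [165.0, 182.0]), (26, [171.0, 190.0]), (18, [186.0, 201.0]), (21, [133.0, 206.0]), (11, [182.0, 206.0])]
base [0.545 0.375 0.179] up [ 0.003 -0.006  1.   ]
t 12.8 rel mm [-145.7  -93.4   26.9] rotvec [-0.113 -0.006 -0.424] joints [ 0.51  0.62  0.97 -0.26  1.57  0.08]
t 12.8 rel mm [-327.9 -205.8  116. ] rotvec [-0.238 -0.006 -0.897] joints [ 0.51  0.62  0.97 -0.26  1.57  0.08]
```

Move clear of the bowl toward the free spot at (0.50, −0.03) and look at bowl and beaker.

```bash
python3 -m handwheel '[-35,-20,0,-0.02,0,-0.09,30,-75,-47,5,-0.05,0,-0.2,30,-110,-70,15,-0.08,0,-0.3,30,-146,-93,27,-0.11,0,-0.42,30,-176,-111,42,-0.13,0,-0.5,30,-206,-130,57,-0.15,0,-0.58,30,-236,-149,72,-0.17,0,-0.66,30,-266,-168,87,-0.19,0,-0.74,30,-296,-187,102,-0.22,0,-0.82,30,-328,-206,112,-0.24,0,-0.9,30,-328,-206,112,-0.24,0,-0.9,30,-328,-206,112,-0.24,0,-0.9,30]'; python3 -c "
import nuts
from h import *
s,p,r=cur(); print('base',(p+r.apply(CUP)).round(3),'up',r.apply(UP).round(3))
rr=down(78,-15)
for z in (.02,.002): rel(tcp_for_cup([.5,-.03,z],rr),rr)
t=vision.get_image('top')['pixels']; sc=vision.get_image('scene')['pixels']
A=cv2.resize(t[145:235,110:380],(780,260),interpolation=2); B=cv2.resize(sc[110:220,200:360],(480,330),interpolation=2); C=cv2.resize(t[150:230,120:200],(300,330),interpolation=2)
cv2.imwrite('pics/m7.png',np.vstack([A,np.hstack([B,C])]))"
```

```text
time: 14.0
tcp_pos: [0.5049, -0.0337, 0.1816]
ee_rot: [0.129, 0.106, 0.986, -0.01]
contact_force: [0.0, 1.5, -1.9]
opening: 0.0612
gripper_force: 45.2
scene 241 168 []
top 161 189 [(39, [165.0, 182.0]), (12, [171.0, 187.0]), (12, [170.0, 192.0]), (11, [187.0, 200.0]), (6, [135.0, 205.0])]
base [ 0.5   -0.03   0.154] up [ 0.002 -0.007  1.   ]
t 14.1 rel mm [ 34.   -0.6 129.9] rotvec [ 0.006 -0.003 -0.002] joints [-0.31  0.25  1.68  0.04  0.95 -1.69]
t 14.1 rel mm [ 38.6  -0.7 147.3] rotvec [ 0.006 -0.003 -0.002] joints [-0.31  0.25  1.68  0.04  0.95 -1.69]
```

View pics/m7.png

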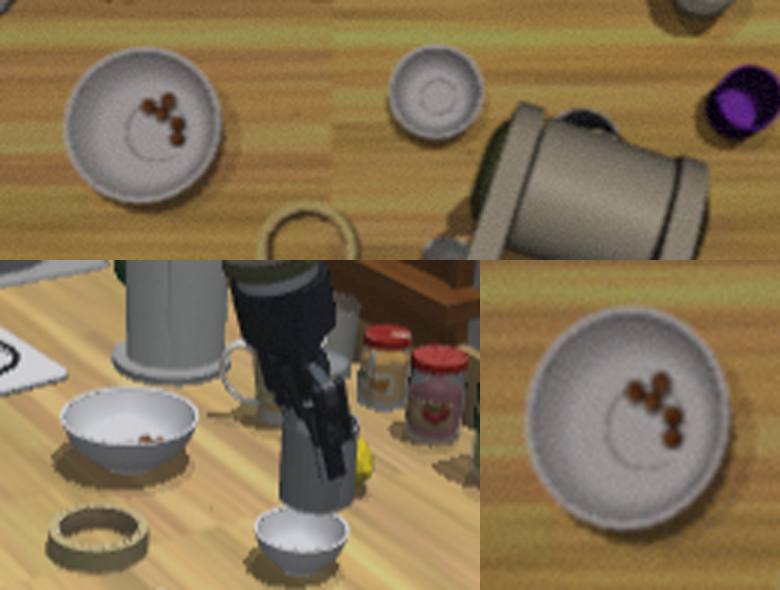

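All five nuts lie in the wide bowl: in the lower-right panel at (635,390), (661,383), (654,401), (672,416) and (672,438). Both bowls stand where they were. Now I lower the beaker at the free spot.

```bash
python3 -m handwheel '[9,0,35,0,0,0,30,18,0,70,0,0,0,30,27,-1,105,0,0,0,30,34,-1,130,0,0,0,30,35,-1,135,0,0,0,30,36,-1,139,0,0,0,30,37,-1,143,0,0,0,30,38,-1,146,0,0,0,30,39,-1,148,0,0,0,30,39,-1,148,0,0,0,30,39,-1,148,0,0,0,30]'; python3 -c "
from h import *
s,p,r=cur(); print('base',(p+r.apply(CUP)).round(4),'up',r.apply(UP).round(3))"
```

```text
time: 15.3
tcp_pos: [0.5052, -0.0327, 0.0284]
ee_rot: [0.128, 0.104, 0.986, -0.011]
contact_force: [-0.1, -0.6, -1.5]
opening: 0.0611
gripper_force: 45.2
base [ 0.4996 -0.0307  0.0011] up [ 0.003 -0.006  1.   ]
```

```bash
python3 -m handwheel '[0,0,1,0,0,0,30,0,0,1,0,0,0,30,1,0,2,0,0,0,30,1,0,2,0,0,0,30,1,0,2,0,0,0,30]'
```

```text
time: 15.8
tcp_pos: [0.5055, -0.0328, 0.0273]
ee_rot: [0.13, 0.103, 0.986, -0.011]
contact_force: [-3.9, 1.7, 14.6]
opening: 0.0615
gripper_force: 46.1
```

Seated on the worktop. Ease off slightly, open, and withdraw along the tool axis.

```bash
python3 -m handwheel '[0,0,-0.5,0,0,0,30,0,0,-0.7,0,0,0,60,0,0,-0.7,0,0,0,80,0,0,-0.7,0,0,0,100,0,0,-0.7,0,0,0,100,0,0,-0.7,0,0,0,100,0,0,-0.7,0,0,0,100,0,0,-0.7,0,0,0,100]'; python3 -m handwheel '[0,0,-10,0,0,0,100,0,0,-30,0,0,0,100,0,0,-60,0,0,0,100,0,0,-90,0,0,0,100,0,0,-130,0,0,0,100,0,0,-170,0,0,0,100,0,0,-170,0,0,0,100,0,0,-170,0,0,0,100,0,0,-170,0,0,0,100,0,0,-170,0,0,0,100]'; python3 -c "
import nuts
from h import *
d=vision.get_image('wrist'); w=d['pixels']; print('cup rim px',proj(d,[.5,-.03,.07]))
cv2.polylines(w,[np.int32(circ(d,[.5,-.03],.031,.07))],True,(0,255,0))
cv2.imwrite('pics/end.png',np.hstack([cv2.resize(w,(400,300)),cv2.resize(vision.get_image('scene')['pixels'],(400,300))]))"
```

```text
time: 16.6
tcp_pos: [0.5044, -0.0325, 0.0266]
ee_rot: [0.128, 0.104, 0.986, -0.011]
contact_force: [-0.4, 0.2, 0.3]
opening: 0.0852
gripper_force: 0.0
time: 17.6
tcp_pos: [0.4615, -0.0242, 0.1899]
ee_rot: [0.127, 0.104, 0.986, -0.011]
contact_force: [-0.4, 0.6, -0.4]
opening: 0.0852
gripper_force: 0.0
scene 241 168 []
top 161 189 [(39, [165.0, 181.0]), (27, [171.0, 190.0]), (10, [183.0, 205.0])]
cup rim px (np.float64(277.0746222380488), np.float64(207.34716845487836))
```

View pics/end.png

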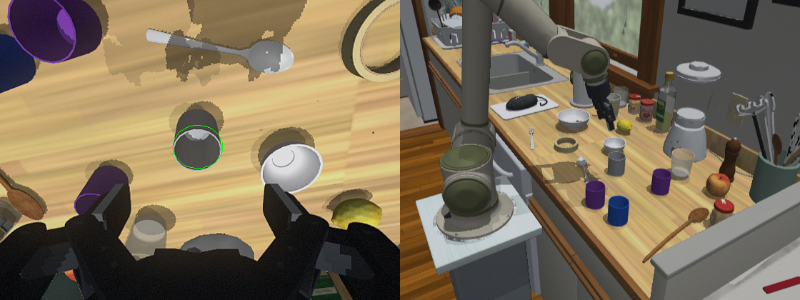

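The wrist view shows the empty beaker upright at (198,148), matching the drawn rim. The scene view shows it standing at (616,162), and both bowls are in place. Handing in.

```bash
python3 -c "
from bench import bot
print(bot.hand_in())"
```

```text
the job is handed in; nothing more can be done
None
```

I handed in the job: all five hazelnuts are in the wide bowl, the empty beaker stands upright and released on the worktop near (0.50, −0.03), and both bowls are where they were, after about 18 s of robot time.

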